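# Seat a hub bearing in the bench press whose guard may be locked

## Task

Slide the yellow guard of the bench press fully open so the plunger is uncovered; try it gently first, and if it will not slide do not force it but throw the red lever over to its other side and try again, leaving the lever alone once the guard is open. Then press the black plunger all the way down to its stop to seat the bearing in the hub, and let it spring back up. Leave the guard open and do not disturb the things standing around.

Things in the scene. Friction and masses are not known exactly. Their poses are not given: they have to be found in the camera images.
- press: green bench bearing press, fixed to the bench: bed 200 (x) x 370 (y) x 60 mm high; origin at the centre of the bed's underside, own z up, own y along the bed, own x across it, own -x side towards the robot. The plunger stands over the bed at own (0, -85 mm), the lever at own (0, +135 mm). Steel rails to 70 mm height run along both long edges. An arch (posts at own x +-58 mm, crossbar top at 140 mm) carries the plunger.
- guard (a joint): slide of the yellow guard along the press's own +y: 0 m = shut over the plunger, 0.130 m = fully open against its end stop; friction about 2 N, it stays where it is left. While locked it has only about 4 mm of play and then stops hard. The guard is a hood 190 (own x) x 120 (own y) mm, flat top 196 mm above the bench, walls on both x sides and at its +y end, open at its -y end. Shut, it is centred over the plunger and covers it.
- guard_handle (a point): top centre of the black upright rib on top of the guard, at the middle of the guard's top: rib 90 mm long (own x), 16 mm thick (own y), rising 30 mm above the guard's top, so this point is 226 mm above the bench. Axes parallel to the press's. Push the rib along the press's own +y to open.
- lever (a joint): angle of the red-knobbed over-centre lock lever, hinged about the press's own y axis: it rests at +0.6 rad (leaning to own +x) or at -0.6 rad (leaning to own -x, towards the robot); upright is 0 and it drops to the nearer side by itself; about 1 N at the knob moves it. One side locks the guard and the other frees it, but which is which differs from press to press and is not marked: only trying the guard tells.
- lever_knob (a point): tip of the lever, at the end of its red knob: knob 26 mm across and 42 mm long on a steel rod 16 mm across; the tip is 112 mm from the pivot, which lies at own (0, +135 mm), 55 mm above the bench. Its z axis runs along the lever.
- plunger (a joint): travel of the spring plunger straight down: 0 = up, 0.022 m = at its stop. It takes about 3 N to start and about 12 N to hold at the stop, and springs back when released. From 12 mm on the ram pushes the bearing.
- plunger_top (a point): centre of the flat top of the black plunger head, 52 mm across, 181 mm above the bench when up; hidden below the guard while that is shut. With the guard open, the guard's near edge is 70 mm from this axis.
- bearing (a joint): how far the bearing has gone into the hub: 0 = standing 10 mm proud of the hub, 0.010 m = flush and fully seated. It stays where it is pushed and can only be moved by the plunger.
- lube: black bottle of chain lubricant with green label and red cap, 52 mm across, 150 mm tall, loose; origin at the centre of its underside. Bystander.
- mug: blue mug, 80 mm across, 90 mm tall, loose; origin at the centre of its underside. Bystander.
- driver: orange-handled screwdriver, 190 mm long, lying on the bench beyond the press, loose. Bystander.
- cogs: stack of steel bicycle sprockets, about 100 mm across, 24 mm high, loose; origin at the centre of its underside. Bystander.

How it is judged (in metres and radians):
On the way, in this order (a step that is already met when the one before it is completed fails the run):
1. the guard is slid fully open (within 8 mm of its end stop) (value of joint guard above 0.122 m), for 0.2 s.
2. the plunger is pressed to its stop (within 2 mm) and the bearing is seated (value of joint plunger above 0.02 m and value of joint bearing above 0.008 m), for 0.2 s.
At the end, for the whole second after the job is handed in: The guard is open to within 10 mm of its end stop, the plunger is back up (within 3 mm), the bearing is seated to within 2 mm of flush, and the bottle, mug, screwdriver and sprockets are within 30 mm of where they stood, bottle and mug upright (value of joint guard above 0.12 m and value of joint plunger below 0.003 m and value of joint bearing above 0.008 m and distance of each of lube, mug, driver, cogs from where it was at the start of the episode below 0.03 m and angle between each of lube, mug's own z axis and vertical below 0.3 rad); the robot touches nothing.
It fails at once if the guard is forced: pushed with more than 45 N (contact force between any of the fingers, the arm and guard above 45 N).
It fails at once if the plunger is pressed while the guard is not open (value of joint plunger above 0.004 m and value of joint guard below 0.11 m).
It fails at once if the lever is handled again once the guard is open (value of joint guard above 0.115 m and contact force between any of the fingers, the arm and lever above 1.5 N).
It fails at once if a bystander is knocked away by more than 50 mm (distance of any of lube, mug, driver, cogs from where it was at the start of the episode above 0.05 m).
It also fails if it takes over 64 s, if anything falls off the work surface, if the arm or the gripper's body presses on something with over 40 N, if the wrist force passes 120 N, or if a joint passes its speed limit or range.

## Robot

A 6-joint arm with a two-finger parallel gripper is mounted at the origin on the work surface. World frame = base frame: x ahead of the robot, y to its left, z up, the work surface at z = 0. Lengths are in mm, angles in rad, forces in N, time in s.
With the tool pointing down it reaches from about 350 to 975 mm from the base axis. Payload 7.1 kg.
Tool frame: the origin (TCP) lies midway between the tips of the shut fingers; the grasp point (between the pads) lies ctrl.tcp_to_grasp behind it (ctrl.tcp_to_grasp is the distance from the TCP to the grasp point, in mm); z points along the fingers, y is the direction in which the jaws open and shut (so a half turn about z gives the same grasp; the last joint's range is limited). The gripper opens to 88 mm and grips with 3 to 60 N. Pads are 20 mm wide; open, the fingers measure 115 mm over their backs; the gripper's body (75 mm by 178 mm) begins 61 mm behind the grasp point.
Start: joints at [-1.3, 0.423, 1.63, -0, 1.089, -0.019], TCP at [178.618, -598.916, 222.675] pointing down, gripper open.
Joint ranges: [-3, 3], [-0.9, 2.11], [0.09, 2.58], [-1.31, 4.45], [0.11, 2.69], [-2.54, 2.54]. Speed limits (rad/s): [2.39, 2.39, 3.01, 3.14, 3.14, 3.14].

## Interface

Orientations are given as a rotation vector (axis times angle).
In Python, from workcell import ctrl gives the robot as it stands.
- The arm moves only by the tool play_rows, never from a script. Its argument "increments" is text: rows parted by semicolons, each of 5 numbers parted by spaces: the opening, from 0 (shut) to 1 (fully open), then the shift along the world's x, y, z in m, then the turn about the world's z in degrees. A call has 1 to 20 rows; each row shifts and turns the commanded pose from where the row before left it; what a row does not reach is not made up. A row lasts 1/10 s, in which the tool goes at most 50 mm and 8.59 degrees, less where a joint would pass 70% of its speed; a pose out of reach is approached as far as the arm can. A call is refused whole if a number of a shift passes 0.05 or a number of a turn 8.59, either way. A call with a gripper value outside its range is refused whole. The fingers move at their own pace and stop on an object; the grip force is fixed at half the most. Time passes only in rows, so rows that do not move let the fingers close. It gives the time, the measured TCP pose, the force and the opening at its end, in the units of the state.
- ctrl.get_obs(): the state, without advancing time (a new reading comes with each control period).
- ctrl.get_image(name): name is "scene" or "top"; returns a dict with "img" (480x640x3 uint8, red, green, blue), "range_z" (480x640 float32, mm along the optical axis (not along the pixel's ray), 0 where there is no reading), "vertical_fov" (degrees; the focal length in pixels is half the picture's height over the tangent of half this angle, whatever the lens; pixels are square), "cx", "cy" (the principal point, pixels), "origin" and "attitude" of the camera in the world. Camera axes: x right, y down, z forward; pixel columns grow to the right and rows downward; lengths in mm; the calibration is good to about 2 mm. A picture is of the moment at which its call begins.
- ctrl.close_job(): hands the job in, once; it reports no verdict.
The state is a dict: "t": time; "qpos": joint angles; "qvel": joint speeds; "joint_torque": joint torques, N m; "ee_pos": TCP position; "orientation": TCP orientation; "ft_force": force on the tool from outside, world axes, zero at the start; "moment": the same for the moment, N m; "width": finger opening in mm.
Only numpy, scipy, OpenCV 4.12 (cv2) and the standard library are available. Lean on these libraries where they do the work, as an engineer would, in place of code of your own. Each camera call takes 0.05 s, during which the arm holds its last target. There are 200 camera calls.

## Working session

There is one attempt and no reset: what is moved stays moved. The work goes in short steps, Python scripts to look and compute and a tool call to move; the robot and the scene stay as the last step left them, time stands still between calls to the robot, and variables do not carry over. Pictures are saved under pics/ and viewed, on a budget of 10 in all, crops included, one or two more only if the job needs it, and the job is handed in when it is done.

Besides the shell and the picture viewer there is one more tool, called after ">>>" by a JSON object that holds its "method" and its "body". play_rows: Moves the arm, as the interface text tells. Its arguments: {"type":"object","properties":{"increments":{"type":"string"}},"required":["increments"]}

```bash
mkdir -p pics; ls
cat > h.py <<'E'
import numpy as np, cv2
from scipy.spatial.transform import Rotation as R
from workcell import ctrl
def grab(name):
    d=ctrl.get_image(name); H=d["img"].shape[0]
    f=H/2/np.tan(np.radians(d["vertical_fov"])/2)
    a=np.array(d["attitude"],float); M=a if a.shape==(3,3) else R.from_rotvec(a).as_matrix()
    z=d["range_z"]; v,u=np.mgrid[:z.shape[0],:z.shape[1]]
    P=np.stack([(u-d["cx"])/f*z,(v-d["cy"])/f*z,z],-1)@M.T+np.array(d["origin"])
    P[z==0]=np.nan
    return d,P
def save(d,n): cv2.imwrite(n,cv2.cvtColor(d["img"],cv2.COLOR_RGB2BGR))
E
python3 - <<'E'
from h import *
for n in("scene","top"):
    d,P=grab(n); save(d,f"pics/{n}0.png"); print(n,d["origin"],d["attitude"],d["vertical_fov"],d["cx"],d["cy"]); np.save(n+"0.npy",P)
print(ctrl.get_obs(), ctrl.tcp_to_grasp)
E
```

```text
pics
scene [1317.88162178  462.82713939 1057.51027457] [-1.3298456  -2.28625963  0.85888831] 51.75138427169881 315.930915671373 238.2173101877002
top [ 385.76853232   75.7362158  1319.20573537] [-2.13361293  2.11860284 -0.23254667] 53.49271940980705 320.4522161802072 229.2138925031471
{'t': 0.1, 'qpos': array([-1.30001121e+00,  4.23739084e-01,  1.63060923e+00,  8.75112189e-06,
        1.08863239e+00, -1.89899784e-02]), 'qvel': array([-8.22980642e-04, -1.63978751e-03, -2.60731937e-03,  7.40996778e-04,
        1.97113843e-03,  5.07663615e-05]), 'joint_torque': array([ 4.49974607e-05, -5.45613492e+01, -2.74324965e+01,  6.45239674e-02,
        1.87715306e-02, -2.24033050e-05]), 'ee_pos': array([ 178.48151109, -598.43970297,  221.99697238]), 'orientation': array([-3.10731283e+00, -4.53381503e-01,  2.61581763e-04]), 'ft_force': array([ 0.62735506, -0.12748913, -0.20770197]), 'moment': array([-0.01363875, -0.01876542,  0.00014396]), 'width': 87.79738376220782} 18.700000000000003
```

View pics/top0.png

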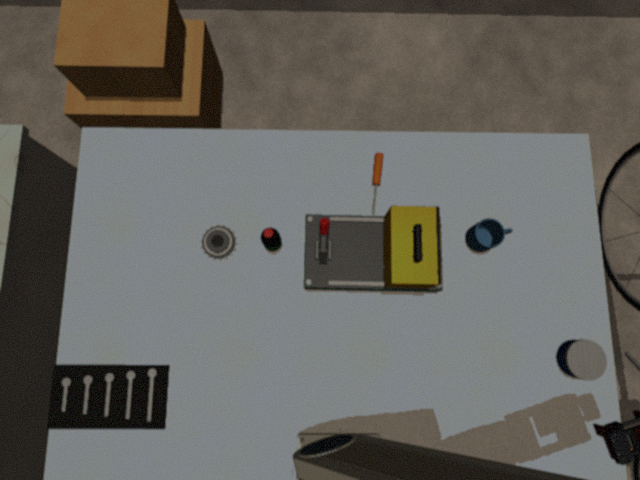

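View pics/scene0.png

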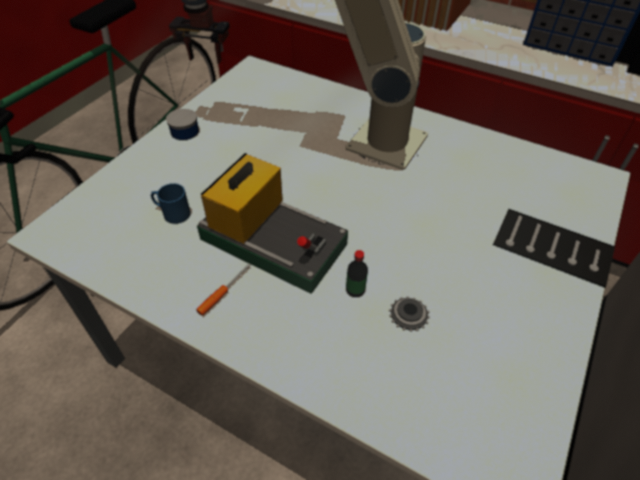

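The top view shows the shut guard at about (412,245) with its rib at (418,243). The red knob is at (324,226), leaning to +x, away from the robot. The bottle is at (271,240) near the press's +y end, the mug at (487,236), and the driver at (377,170) beyond the press. The scene view agrees.

Run:
```python
from h import *
for n in("top","scene"):
    P=np.load(n+"0.npy"); im=cv2.imread(f"pics/{n}0.png"); hsv=cv2.cvtColor(im,cv2.COLOR_BGR2HSV).astype(int)
    x,y,z=P[...,0],P[...,1],P[...,2]; reg=(x>350)&(x<900)&(y>-400)&(y<450)
    def rep(l,m):
        p=P[m&reg].astype(np.float32)
        if len(p)<4: print(l,len(p));return
        print(n,l,len(p),"med",np.median(p,0).round(),"min",p.min(0).round(),"max",p.max(0).round(), "rect",[np.round(a,1) for a in cv2.minAreaRect(p[:,:2].copy())])
    h,s,v=hsv[...,0],hsv[...,1],hsv[...,2]
    rep("guardtop",(abs(z-196)<6)&(y<120))
    rep("rib",(z>214)&(z<236)&(y<120))
    red=((h<6)|(h>174))&(s>120)
    rep("knob",red&(y<170)&(z>70)&(z<200)); rep("cap",red&(y>170))
    rep("bed",(z>52)&(z<75)&(abs(y)<260))
    rep("bottle",(z>20)&(z<170)&(y>175)&(y<290)&(x>500))
    rep("mug",(h>95)&(h<125)&(s>80)&(z>10)&(y<-80)&(x>500))
    rep("driver",(h<18)&(h>6)&(s>150)&(z<40))
    rep("all>100",(z>100)&(x>500))
```

```text
top guardtop 3531 med [ 573. -171.  195.] min [ 482. -237.  190.] max [ 673. -114.  202.] rect [array([ 577.3, -175.8]), array([121.1, 190.2]), np.float64(88.7)]
top rib 277 med [ 577. -174.  224.] min [ 532. -187.  214.] max [ 621. -165.  232.] rect [array([ 576.5, -175.1]), array([21.1, 88.5]), np.float64(88.2)]
top knob 146 med [629.  44. 143.] min [601.  31.  99.] max [652. 167. 155.] rect [array([627.1,  99.9]), array([ 39.3, 138.9]), np.float64(5.5)]
top cap 105 med [610. 184. 148.] min [588. 172.  98.] max [630. 201. 154.] rect [array([611.6, 182.3]), array([38.8, 30. ]), np.float64(40.5)]
top bed 5675 med [569. -20.  62.] min [ 477. -259.   52.] max [680. 207.  75.] rect [array([579.5, -26.6]), array([467. , 200.8]), np.float64(89.1)]
top bottle 237 med [600. 187. 104.] min [585. 175.  21.] max [634. 210. 154.] rect [array([609.3, 192.5]), array([49.2, 34.8]), np.float64(0.3)]
top mug 250 med [ 614. -364.   69.] min [ 540. -400.   10.] max [ 664. -167.  222.] rect [array([ 602.6, -283.3]), array([ 74.1, 253.6]), np.float64(12.0)]
top driver 209 med [ 826. -110.   23.] min [ 7
[... 940 characters left out ...]
 211.  75.] rect [array([583.7, -23.1]), array([470.1, 203.3]), np.float64(88.8)]
scene bottle 614 med [626. 193.  92.] min [596. 175.  20.] max [640. 211. 154.] rect [array([618. , 193.3]), array([36.2, 44.9]), np.float64(89.7)]
scene mug 529 med [ 651. -367.   56.] min [ 592. -400.   10.] max [ 671. -355.   93.] rect [array([ 632. , -377.1]), array([45. , 78.9]), np.float64(89.5)]
scene driver 299 med [ 832. -107.   22.] min [ 772. -123.   -1.] max [877. -97.  29.] rect [array([ 824.4, -108.9]), array([ 21.2, 104.6]), np.float64(86.5)]
scene all>100 4480 med [ 620. -145.  188.] min [ 500. -238.  100.] max [678. 205. 229.] rect [array([589.1, -16.6]), array([178. , 443.7]), np.float64(0.0)]
```

>>> {"method": "play_rows", "body": {"increments": "0 0 0 0.03 8; 0 0 0 0.03 8; 0 0.033 0.032 0 8; 0 0.033 0.032 0 8; 0 0.033 0.032 0 8; 0 0.033 0.032 0 8; 0 0.033 0.032 0 8; 0 0.033 0.032 0 8; 0 0.033 0.032 0 8; 0 0.033 0.032 0 0; 0 0.033 0.032 0 0; 0 0.033 0.032 0 0; 0 0.033 0.032 0 0; 0 0 0 0 0; 0 0 0 0 0"}}

```text
t: 1.6
ee_pos: [541.7, -246.1, 282.1]
orientation: [-2.245, -2.196, 0.001]
ft_force: [0.6, -0.4, -0.3]
width: -0.1
```

>>> {"method": "play_rows", "body": {"increments": "0 0.036 0.025 0 0; 0 0 0 -0.04 0; 0 0 0 -0.025 0; 0 0 0 -0.009 0; 0 0 0.010 0 0; 0 0 0.010 0 0; 0 0 0 0 0; 0 0 0 0 0"}}

```text
t: 2.4
ee_pos: [578.3, -201.9, 210.2]
orientation: [2.246, 2.193, 0.001]
ft_force: [-0.0, 0.7, -0.3]
width: 0.5
```

>>> {"method": "play_rows", "body": {"increments": "0 0 0.002 0 0; 0 0 0.002 0 0; 0 0 0.002 0 0; 0 0 0 0 0"}}

```text
t: 2.8
ee_pos: [577.6, -195.7, 208.7]
orientation: [-2.248, -2.194, -0.0]
ft_force: [0.3, 0.0, 0.3]
width: 0.6
```

>>> {"method": "play_rows", "body": {"increments": "0 0 0.001 0 0; 0 0 0.001 0 0; 0 0 0.001 0 0; 0 0 0 0 0"}}

```text
t: 3.2
ee_pos: [577.7, -193.0, 208.7]
orientation: [2.248, 2.194, -0.0]
ft_force: [0.3, -1.3, -0.7]
width: 0.7
```

>>> {"method": "play_rows", "body": {"increments": "0 0 0.001 0 0; 0 0 0.001 0 0; 0 0 0 0 0"}}

```text
t: 3.5
ee_pos: [577.7, -191.3, 208.7]
orientation: [2.248, 2.194, -0.001]
ft_force: [-0.0, -4.4, -2.0]
width: 0.5
```

>>> {"method": "play_rows", "body": {"increments": "0 0 0.001 0 0; 0 0 0.001 0 0; 0 0 0 0 0"}}

```text
t: 3.8
ee_pos: [577.7, -191.0, 208.7]
orientation: [2.246, 2.193, -0.003]
ft_force: [-0.1, -12.0, -2.8]
width: 0.7
```

>>> {"method": "play_rows", "body": {"increments": "0 0 0.001 0 0; 0 0 0 0 0"}}

```text
t: 4.0
ee_pos: [577.7, -190.9, 208.8]
orientation: [2.245, 2.192, -0.005]
ft_force: [0.5, -15.7, -3.6]
width: 0.4
```

The guard moved only about 3 mm and then the force climbed to 16 N, so it is locked. I'll back off and throw the lever towards -x.

>>> {"method": "play_rows", "body": {"increments": "0 0 -0.012 0 0; 0 0 0 0.035 0; 0 0.02 0.03 0.025 0; 0 0.02 0.043 0 0; 0 0.02 0.043 0 0; 0 0.02 0.043 0 0; 0 0.02 0.043 0 0; 0 0.012 0.043 0 0; 0 0 0.005 0 0; 0 0 0 0 0; 0 0 0 0 0"}}

```text
t: 5.1
ee_pos: [689.1, 49.4, 268.5]
orientation: [-2.248, -2.194, 0.001]
ft_force: [-0.7, 0.5, -0.2]
width: 0.8
```

>>> {"method": "play_rows", "body": {"increments": "0 0 -0.005 -0.045 0; 0 0 0 -0.045 0; 0 0 0 -0.045 0; 0 0 0 -0.008 0; 0 -0.015 0 0 0; 0 -0.015 0 0 0; 0 -0.015 0 0 0; 0 -0.015 0 0 0; 0 -0.015 0 0 0; 0 -0.015 0 0 0; 0 -0.015 0 0 0; 0 0 0 0 0; 0 0 0 0 0"}}

```text
t: 6.4
ee_pos: [586.0, 44.4, 127.4]
orientation: [2.248, 2.192, 0.003]
ft_force: [0.7, -0.5, 0.4]
width: 0.3
```

Run:
```python
from h import *
d,P=grab("scene"); cv2.imwrite("pics/s1.png",cv2.resize(cv2.cvtColor(d["img"],cv2.COLOR_RGB2BGR)[130:330,150:450],None,fx=2,fy=2))
```

```text
(no output)
```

View pics/s1.png

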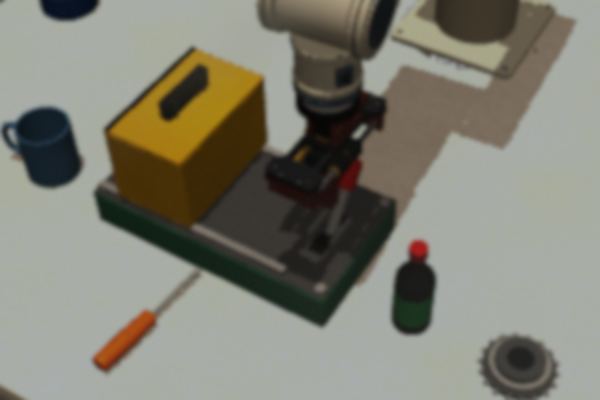

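The crop shows the knob at (350,175), now leaning towards the robot, so the lever is over. The bystanders are untouched. I'll go back to the rib and try the guard again.

>>> {"method": "play_rows", "body": {"increments": "0 0.010 0 0.01 0; 0 0 0 0.045 0; 0 0 0 0.045 0; 0 0 0 0.041 0; 0 -0.004 -0.045 0 0; 0 -0.004 -0.045 0 0; 0 -0.004 -0.045 0 0; 0 -0.004 -0.045 0 0; 0 0 -0.045 0 0; 0 0 -0.027 0 0; 0 0 0 0 0; 0 0 0 -0.03 0; 0 0 0 -0.03 0; 0 0 0 0 0; 0 0 0 0 0"}}

```text
t: 7.95
ee_pos: [579.3, -206.4, 207.2]
orientation: [-2.247, -2.195, 0.0]
ft_force: [-0.8, -0.8, 0.9]
width: 0.5
```

>>> {"method": "play_rows", "body": {"increments": "0 0 0.006 0 0; 0 0 0.004 0 0; 0 0 0.002 0 0; 0 0 0.002 0 0; 0 0 0.002 0 0; 0 0 0 0 0"}}

```text
t: 8.55
ee_pos: [578.7, -190.8, 207.0]
orientation: [2.248, 2.194, 0.0]
ft_force: [0.7, 0.3, 0.5]
width: 0.3
```

>>> {"method": "play_rows", "body": {"increments": "0 0 0.001 0 0; 0 0 0.001 0 0; 0 0 0.001 0 0; 0 0 0.001 0 0; 0 0 0 0 0"}}

```text
t: 9.05
ee_pos: [578.7, -186.8, 206.7]
orientation: [2.248, 2.194, 0.0]
ft_force: [0.5, -2.1, 1.0]
width: 0.3
```

>>> {"method": "play_rows", "body": {"increments": "0 0 0.001 0 0; 0 0 0.001 0 0; 0 0 0 0 0"}}

```text
t: 9.35
ee_pos: [578.7, -184.7, 206.6]
orientation: [-2.248, -2.194, -0.0]
ft_force: [1.1, -1.5, 0.9]
width: 0.2
```

It slides freely with about 2 N. Continuing to open.

>>> {"method": "play_rows", "body": {"increments": "0 0 0.006 0 0; 0 0 0.006 0 0; 0 0 0.006 0 0; 0 0 0.006 0 0; 0 0 0.006 0 0; 0 0 0.006 0 0; 0 0 0.006 0 0; 0 0 0.006 0 0; 0 0 0.006 0 0; 0 0 0.006 0 0; 0 0 0.006 0 0; 0 0 0.006 0 0; 0 0 0.006 0 0; 0 0 0.006 0 0; 0 0 0.006 0 0; 0 0 0.006 0 0; 0 0 0.004 0 0; 0 0 0 0 0; 0 0 0 0 0"}}

```text
t: 11.25
ee_pos: [578.1, -84.5, 206.4]
orientation: [-2.247, -2.194, 0.001]
ft_force: [0.6, 0.6, 0.2]
width: 0.3
```

>>> {"method": "play_rows", "body": {"increments": "0 0 0.003 0 0; 0 0 0.003 0 0; 0 0 0.002 0 0; 0 0 0.002 0 0; 0 0 0.001 0 0; 0 0 0 0 0"}}

```text
t: 11.85
ee_pos: [578.6, -73.6, 206.6]
orientation: [-2.248, -2.194, -0.0]
ft_force: [-0.0, -0.8, 0.1]
width: 0.5
```

>>> {"method": "play_rows", "body": {"increments": "0 0 0.001 0 0; 0 0 0.001 0 0; 0 0 0 0 0"}}

```text
t: 12.15
ee_pos: [578.7, -71.8, 206.7]
orientation: [-2.248, -2.194, -0.0]
ft_force: [-0.3, -1.0, -1.4]
width: 0.7
```

>>> {"method": "play_rows", "body": {"increments": "0 0 0.001 0 0; 0 0 0.001 0 0; 0 0 0.001 0 0; 0 0 0.001 0 0; 0 0 0.001 0 0; 0 0 0 0 0"}}

```text
t: 12.75
ee_pos: [578.7, -66.7, 206.7]
orientation: [2.248, 2.194, 0.0]
ft_force: [-0.1, 0.0, -1.8]
width: 0.5
```

>>> {"method": "play_rows", "body": {"increments": "0 0 0.001 0 0; 0 0 0.001 0 0; 0 0 0 0 0"}}

```text
t: 13.05
ee_pos: [578.7, -65.4, 206.7]
orientation: [2.247, 2.194, -0.001]
ft_force: [0.4, -4.7, -2.0]
width: 0.6
```

>>> {"method": "play_rows", "body": {"increments": "0 0 0.001 0 0; 0 0 0.001 0 0; 0 0 0 0 0"}}

```text
t: 13.35
ee_pos: [578.7, -65.3, 206.8]
orientation: [2.245, 2.193, -0.004]
ft_force: [0.5, -13.4, -1.7]
width: 0.7
```

The guard is on its end stop, about 129 mm from shut. I'll back off, rise, and look at the plunger.

>>> {"method": "play_rows", "body": {"increments": "0 0 -0.010 0 0; 0 0 -0.01 0.03 0; 0 0 -0.03 0.03 0; 0 0 -0.03 0 0; 0 0 -0.045 0 0; 0 0 -0.045 0 0; 0 0 -0.045 0 0; 0 0 -0.045 0 0; 0 0 0 0 0; 0 0 0 0 0"}}

```text
t: 14.35
ee_pos: [578.3, -323.4, 266.3]
orientation: [-2.25, -2.191, -0.001]
ft_force: [-0.1, 0.4, -0.6]
width: 0.4
```

Run:
```python
from h import *
for n in("top","scene"):
    d,P=grab(n); save(d,f"pics/{n}2.png")
    x,y,z=P[...,0],P[...,1],P[...,2]
    for l,m in(("rib",(z>212)&(z<236)&(y>-110)&(y<40)),("plunger",(z>174)&(z<187)&(abs(x-578)<40)&(abs(y+175)<45)),("guard",(abs(z-196)<6)&(y>-125)&(y<60))):
        p=P[m&(x>450)&(x<700)].astype(np.float32)
        if len(p)>4: print(n,l,len(p),np.median(p,0).round(),[np.round(a,1) for a in cv2.minAreaRect(p[:,:2].copy())])
```

```text
top rib 271 [578. -45. 225.] [array([578.1, -45.8]), array([19.1, 88.1]), np.float64(89.2)]
top plunger 347 [ 577. -174.  180.] [array([ 576.5, -174.7]), array([50.1, 49.8]), np.float64(19.0)]
top guard 3549 [576. -43. 195.] [array([579.4, -45. ]), array([119.3, 190.4]), np.float64(89.1)]
scene rib 242 [586. -41. 223.] [array([582.7, -45. ]), array([19.7, 89. ]), np.float64(88.2)]
scene plunger 222 [ 582. -173.  180.] [array([ 579.2, -173.4]), array([49. , 51.7]), np.float64(6.7)]
scene guard 2305 [596. -35. 195.] [array([581.3, -44.8]), array([123.8, 196.4]), np.float64(89.0)]
```

View pics/scene2.png

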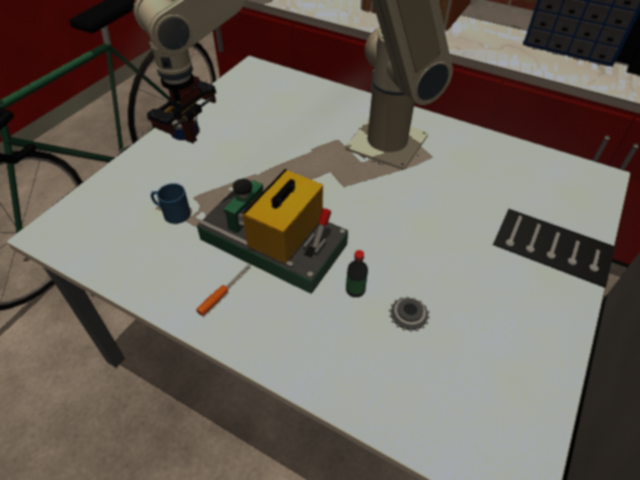

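The picture shows the guard open with its rib at (284,192), the plunger head uncovered at (241,187), and the lever at (323,217) leaning towards the robot. Depth puts the rib 130 mm from where it started and the plunger at (578,-174,180).

>>> {"method": "play_rows", "body": {"increments": "0 0 0.049 0 0; 0 0 0.05 0 0; 0 0 0.05 0 0; 0 0 0 -0.04 0; 0 0 0 -0.03 0; 0 0 0 -0.006 0; 0 0 0 0 0; 0 0 0 -0.006 0; 0 0 0 -0.004 0; 0 0 0 -0.004 0; 0 0 0 -0.004 0; 0 0 0 -0.004 0; 0 0 0 -0.004 0; 0 0 0 0 0; 0 0 0 0 0"}}

```text
t: 15.95
ee_pos: [579.5, -174.3, 165.5]
orientation: [2.247, 2.193, 0.002]
ft_force: [0.3, -0.1, 6.1]
width: 0.6
```

>>> {"method": "play_rows", "body": {"increments": "0 0 0 -0.002 0; 0 0 0 -0.002 0; 0 0 0 -0.002 0; 0 0 0 -0.001 0; 0 0 0 0 0"}}

```text
t: 16.45
ee_pos: [579.5, -174.3, 159.3]
orientation: [2.247, 2.192, 0.002]
ft_force: [-2.1, 0.1, 11.9]
width: 0.3
```

>>> {"method": "play_rows", "body": {"increments": "0 0 0 -0.001 0; 0 0 0 -0.001 0; 0 0 0 0 0; 0 0 0 0 0"}}

```text
t: 16.85
ee_pos: [579.6, -174.3, 159.2]
orientation: [2.247, 2.192, 0.002]
ft_force: [-7.3, 2.8, 27.6]
width: 0.4
```

The plunger is hard on its stop at 28 N. I'll hold it briefly, then release and retract.

>>> {"method": "play_rows", "body": {"increments": "0 0 0 0 0; 0 0 0 0 0; 0 0 0 0 0; 0 0 0 0.006 0; 0 0 0 0.006 0; 0 0 0 0.006 0; 0 0 0 0.01 0; 0 0 0 0.04 0; 0 0 0 0.04 0; 0 0 -0.04 0.01 0; 0 0 -0.04 0 0; 0 0 -0.04 0 0; 0 0 -0.03 0 0; 0 0 0 0 0; 0 0 0 0 0"}}

```text
t: 18.35
ee_pos: [577.9, -324.1, 273.0]
orientation: [-2.249, -2.191, 0.0]
ft_force: [-0.6, 0.3, 0.5]
width: 0.4
```

Run:
```python
from h import *
for n in("top","scene"):
    d,P=grab(n); save(d,f"pics/{n}3.png")
    P0=np.load(n+"0.npy"); im0=cv2.imread(f"pics/{n}0.png"); im1=cv2.imread(f"pics/{n}3.png")
    x,y,z=P[...,0],P[...,1],P[...,2]
    for l,m in(("rib",(z>212)&(z<236)&(y>-110)&(y<40)),("plunger",(z>165)&(z<190)&(abs(x-578)<40)&(abs(y+175)<35))):
        p=P[m&(x>450)&(x<700)].astype(np.float32); print(n,l,len(p),np.median(p,0).round(1),[np.round(a,1) for a in cv2.minAreaRect(p[:,:2].copy())])
    for l,Q in(("before",P0),("after",P)):
        for b,(cx,cy,r) in dict(lube=(611,190,45),mug=(620,-375,60),cogs=(600,310,60),driver=(825,-110,60)).items():
            q=Q[(np.hypot(Q[...,0]-cx,Q[...,1]-cy)<r)&(Q[...,2]>12)&(Q[...,2]<160)]; print(n,l,b,len(q),q.mean(0).round(1) if len(q) else "")
```

```text
top rib 274 [577.  -45.1 224.4] [array([577.7, -45.9]), array([18.8, 87.9]), np.float64(89.2)]
top plunger 352 [ 575.6 -174.3  179.9] [array([ 576.9, -175.1]), array([50.4, 50. ]), np.float64(74.8)]
top before lube 386 [602.8 180.4 101.1]
top before mug 674 [ 626.2 -394.    57.9]
top before cogs 590 [608.9 331.8  21.6]
top before driver 276 [ 823.5 -111.4   22.1]
top after lube 387 [602.8 180.4 100.5]
top after mug 409 [ 620.6 -374.    56. ]
top after cogs 589 [608.8 331.3  21.6]
top after driver 284 [ 822.8 -111.2   21.9]
scene rib 235 [586.7 -41.3 223.6] [array([582.2, -43.8]), array([20.2, 90.7]), np.float64(88.3)]
scene plunger 265 [ 583.8 -171.   178.7] [array([ 581.1, -173.5]), array([52.2, 49.7]), np.float64(34.8)]
scene before lube 751 [626.4 189.9  84. ]
scene before mug 914 [ 633.3 -390.3   57. ]
scene before cogs 611 [616.7 333.3  21.3]
scene before driver 348 [ 829.8 -109.    21. ]
scene after lube 751 [626.6 189.8  83.9]
scene after mug 926 [ 633.6 -390.4   56.9]
scene after cogs 609 [616.6 333.2  21.4]
scene after driver 343 [ 831.8 -109.2   21.3]
```

View pics/scene3.png

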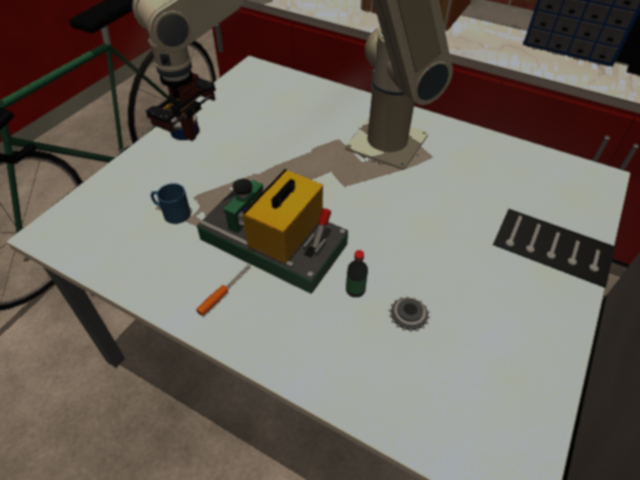

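The guard is still open (rib at (284,192)), the plunger is back up at (241,187), the bystanders have not moved, and the robot touches nothing. The mug's changed mean in the top view comes from the arm hiding part of it. The scene view shows it within 0.5 mm.

```bash
python3 -c "
from workcell import ctrl
print(ctrl.close_job())"
```

```text
the job is handed in; nothing more can be done
None
```

The guard is open, the plunger has been pressed to its stop and has sprung back, and the job is handed in. It used about 18 s of the 64 s.

- **Guard and lever:** The guard stopped hard after about 3 mm on the first gentle push, at about 16 N. I threw the lever from +x over to -x, and the guard then slid at about 2 N to its end stop. Depth images put the rib 130 mm from where it started. I left the lever alone after that.
- **Plunger:** I pressed it about 22 mm down, to a TCP height of 159 mm. The force then jumped to 28 N at the stop, and I held it there for about 0.3 s. Afterwards both cameras showed the plunger top back at about 180 mm.
- **Bystanders:** In the scene camera the bottle, mug and sprockets are within about 0.5 mm of where they stood, and the screwdriver within about 2 mm. The top camera disagreed on the mug by about 20 mm because the arm hid part of it there.
- **Not checked directly:** I did not see the bearing itself. That it is seated follows from the plunger reaching its stop.

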